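Find the shaft flat and hold the collar down on it

ROBOT

A 6-joint arm with a two-finger parallel gripper is mounted at the origin on a cart in front of the work surface, level with it; the furniture and walls round the work are solid. World frame = base frame: x ahead of the robot, y to its left, z up, the work surface at z = 0. Lengths are in mm, angles in rad, forces in N, time in s.
With the tool pointing down it reaches from about 400 to 925 mm from the base axis. Payload 12.5 kg.
Tool frame: the origin (TCP) lies at the very end of the fingers, on their centre line; the grasp point (between the pads) lies manip.pinch_z behind it (manip.pinch_z is the distance from the TCP to the grasp point, in mm); z points along the fingers, y is the line along which they close (so a half turn about z gives the same grasp; the last joint's range is limited). The gripper opens to 95 mm and grips with 3 to 60 N. Pads are 20 mm wide; open, the fingers measure 119 mm over their backs; the gripper's body (75 mm by 180 mm) begins 59 mm behind the grasp point.
Start: joints at [1.016, 0.491, 1.559, -0, 1.092, -0.106], TCP at [271.166, 563.134, 178.361] pointing down, gripper open.
Joint ranges: [-3.1, 3.1], [-0.84, 2.19], [0.05, 2.79], [-1.13, 4.28], [0.06, 2.93], [-2.69, 2.69]. Speed limits (rad/s): [2.22, 2.22, 2.79, 3.14, 3.14, 3.14].

INTERFACE

Orientations are given as a rotation vector (axis times angle).
In Python, from cell import manip gives the robot as it stands. Calls block until the motion is done:
- manip.movep(position, orientation): joint-space move of the TCP to a pose.
- manip.move_l(position, attitude=None, speed=150, force_limit=None): straight line of the TCP; attitude=None keeps the orientation; speed is the mean speed in mm/s. With force_limit (N) it stops when the force on the tool has changed by that much, and returns True; else False.
- manip.movej(angles): joint-space move.
- manip.set_gripper(opening): finger opening in mm; the grip force is fixed at half the most; returns when the fingers have stopped.
- manip.dwell(seconds).
- manip.inverse_kinematics(position, orientation): joint angles nearest the present ones, or None.
- manip.camera(name): name is "side" or "top"; returns a dict with "image" (384x512x3 uint8, blue, green, red), "camera_matrix" (3x3 intrinsics, pixels), "D" ([k1, k2, p1, p2, k3] as OpenCV has them; the pictures are not rectified), "extrinsics" (4x4, takes a point from world to camera coordinates). Camera axes: x right, y down, z forward; pixel columns grow to the right and rows downward; lengths in mm; the calibration is good to about 2 mm. A picture is of the moment at which its call begins. There is no depth.
A pose or a line that the arm cannot do raises manip.MotionError and nothing moves.
- manip.hand_in(): hands the job in; it is judged then, once.
Readings, each from a call of its own:
- manip.get_time(): time.
- manip.get_qpos(): joint angles.
- manip.get_dq(): joint speeds.
- manip.get_joint_efforts(): joint torques, N m.
- manip.get_position(): TCP position.
- manip.get_tcp_rot(): TCP orientation.
- manip.get_wrist_force(): force on the tool from outside, world axes, zero at the start.
- manip.get_ft_torque(): the same for the moment, N m.
- manip.get_gripper_width(): finger opening in mm.
- manip.get_grip_force(): force on a finger pad.
Only numpy, scipy, OpenCV 4.12 (cv2) and the standard library are available. Lean on these libraries where they do the work, as an engineer would, in place of code of your own. Each camera call takes 0.05 s, during which the arm holds its last target. There are 200 camera calls.

TASK

Turn the shaft on top of the small bench drive with the fingers until its flat faces the gap in the low rim round it. Then pick up the loose steel collar and slide it down over the shaft, its thumbscrew passing into the gap, and press it fully down against the sprung ring underneath. Finish while still gripping the collar and keeping it pressed down, so that the thumbscrew could be tightened onto the flat; leave the vial, timer and beaker where they are.

Things in the scene. Friction and masses are not known exactly. Their poses are not given: they have to be found in the camera images.
- drive: Fixed grey bench drive, housing 140 x 120 mm, its flat deck 50 mm above the worktop. Origin on the vertical shaft axis at worktop height, z up; its -x axis points to the gap in the rim. The rim is an aluminium ring round the shaft, inner radius 25 mm, outer radius 30 mm, 16 mm high above the deck.
- rim_gap (a point): Middle of the rim's one gap, at the height of the rim's top (66 mm above the worktop), 27.5 mm from the shaft axis. The gap is about 18 mm wide and reaches down to the deck.
- shaft_end (a point): Centre of the steel shaft's top end, 58 mm above the deck. The shaft is 20 mm in diameter with one flat along its whole length, 6 mm from the axis: 16 mm across flat and back, up to 20 mm otherwise. Top edge bevelled by 2 mm. Its -x axis points out of the flat.
- shaft (a joint): Turning angle of the shaft, rad. 0: the flat faces the gap (the drive's -x); positive: turned counterclockwise seen from above. It starts between 0.6 and 1.4, turns with slight friction (about 0.06 N m) and stays where it is left.
- collar: Loose steel collar standing upright, 38 mm outer diameter, 60 mm high, about 0.18 kg. Origin at the centre of its underside, z up. D-shaped through bore: radius 11 mm, flat 7 mm from the axis on the -x side, lower mouth bevelled 2 mm; it goes over the shaft only flat to flat (1 mm clearance, about 7 degrees of play). Right way round, its yaw equals the drive's.
- screw_end (a point): Outer end of the collar's thumbscrew, which stands out on the collar's -x side 10 mm above its underside: black head 10 mm in diameter, end 36 mm from the collar's axis. On the shaft it fits only into the rim's gap.
- seat (a joint): Sprung steel ring round the foot of the shaft, 37 mm outer diameter, on which the collar comes to rest. Value in m: 0 free, its top 8 mm above the deck; 0.006 fully down, its top 2 mm above the deck. Pushes back with about 3 N at first touch, 9 N at 4 mm, 12 N at the stop; springs up when let go.
- vial: Bystander: small capped sample vial, 27 mm wide, 56 mm high; origin under its centre.
- timer: Bystander: flat bench timer, 71 x 67 x 19 mm; origin under its centre.
- beaker: Bystander: small glass beaker, 54 mm wide, 67 mm high; origin under its centre.
There are look-alikes about, which are no part of the job. Leave any green look-alike of the drive alone. What is shaped like the collar but blue is not meant.

How it is judged:
By the outcome, as a careful person would: the job done as asked, in the order asked, and still so for the second after the job is handed in, while the arm keeps its last pose, push and grip.
It also fails if it takes over 51 s, if anything falls off the work surface, if the arm or the gripper's body presses on something with over 40 N, if the wrist force passes 120 N, or if a joint passes its speed limit or range.

## Working session

There is one attempt and no reset: what is moved stays moved. The work goes in short steps, each a Python script; the robot and the scene stay as the last script left them, time stands still between calls to the robot, and variables do not carry over. Pictures are saved under pics/ and viewed, at most 10 in all, crops included, and the job is handed in when it is done.

```bash
ls; mkdir -p pics; python3 - <<'E'
from cell import manip
import cv2
for n in("side","top"):
    c=manip.camera(n);cv2.imwrite(f"pics/{n}0.png",c["image"])
    print(n,c["camera_matrix"].tolist(),c["D"],c["extrinsics"].round(3).tolist())
print(manip.pinch_z,manip.get_time(),manip.get_tcp_rot(),manip.get_gripper_width())
E
```

```text
pics
side [[357.43228286562425, 0.0, 253.21610891233746], [0.0, 357.43228286562425, 191.3717297337252], [0.0, 0.0, 1.0]] [-0.09493676  0.          0.          0.          0.        ] [[-0.997, -0.078, -0.004, 520.295], [-0.029, 0.416, -0.909, 119.201], [0.073, -0.906, -0.417, 891.893], [0.0, 0.0, 0.0, 1.0]]
top [[490.65321448981894, 0.0, 254.6370672663815], [0.0, 490.65321448981894, 196.48608949786367], [0.0, 0.0, 1.0]] [0.00713518 0.         0.         0.         0.        ] [[0.019, -1.0, -0.003, -33.385], [-0.993, -0.019, -0.118, 551.814], [0.118, 0.005, -0.993, 1212.373], [0.0, 0.0, 0.0, 1.0]]
18.8 0.1 [-6.99020648e-01 -3.06252484e+00  1.44066160e-03] 94.68937786888151
```

View pics/side0.png

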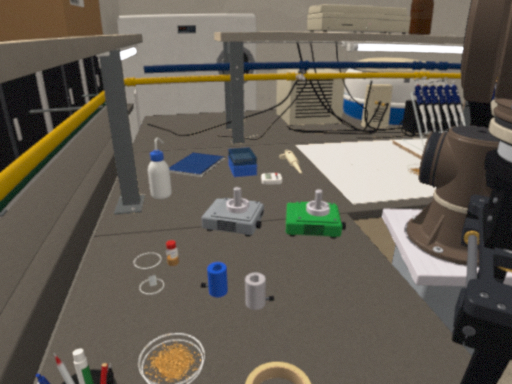

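View pics/top0.png

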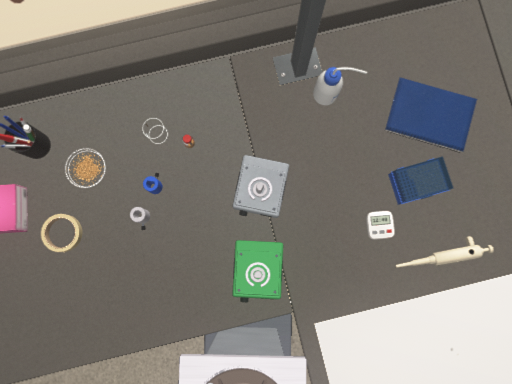

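The side view shows the grey drive at (234,213), the grey collar at (256,290) with its screw towards (271,298), and the vial at (172,253). The top view shows the drive at (260,188) and the collar at (138,213) with its screw at (143,227). Next I'll enlarge these.

```bash
python3 - <<'E'
import cv2,numpy as np
t=cv2.imread("pics/top0.png");s=cv2.imread("pics/side0.png")
f=lambda im,x,y,w,h,k:cv2.resize(im[y:y+h,x:x+w],(w*k,h*k),interpolation=cv2.INTER_CUBIC)
a=np.hstack([f(t,230,150,66,50+20,6),f(t,112,190,50,70,6)][:2])
b=np.hstack([f(s,200,183,70,56,5),f(s,236,265,46,56,5)])
W=max(a.shape[1],b.shape[1]);p=lambda m:np.pad(m,((0,0),(0,W-m.shape[1]),(0,0)))
m=np.vstack([p(a)[:320],p(b)]) if 0 else np.vstack([p(f(np.hstack([t[150:220,230:296],t[190:260,112:162]]),0,0,116,70,5)),p(f(np.hstack([s[183:233,200:270],s[265:315,236:282]]),0,0,116,50,5))]) 
print(m.shape);cv2.imwrite("pics/crop.png",m[:600])
E
```

```text
(600, 696, 3)
```

View pics/crop.png

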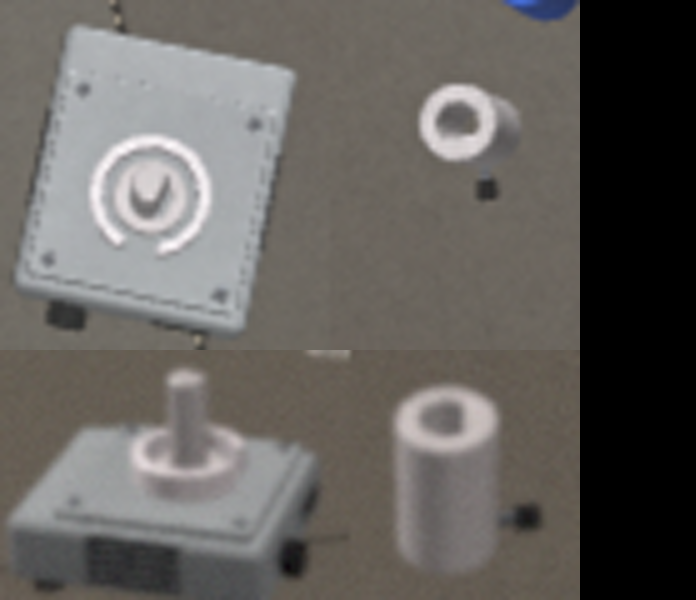

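The rim gap is at crop (142,250) below the rim centre (150,195). The collar's top centre is at (458,122) and its screw head at (486,188). The flat isn't clearly visible, so I'll find it from the finger width. Now I'll compute positions.

```bash
cat > h.py <<'E'
from cell import manip
import numpy as np,cv2
from scipy.spatial.transform import Rotation as R
def atz(c,px,z):
    n=np.append(cv2.undistortPoints(np.array([[px]],float),c["camera_matrix"],np.array(c["D"]))[0,0],1)
    E=np.array(c["extrinsics"]);o=-E[:3,:3].T@E[:3,3];d=E[:3,:3].T@n
    return o+d*(z-o[2])/d[2]
def proj(c,P):
    E=np.array(c["extrinsics"])
    return cv2.projectPoints(np.atleast_2d(np.array(P,float)),cv2.Rodrigues(E[:3,:3])[0],E[:3,3],c["camera_matrix"],np.array(c["D"]))[0][:,0]
def down(yaw): # tool down; tool y axis horizontal at heading yaw (mod pi)
    y=np.array([np.cos(yaw),np.sin(yaw),0]);z=np.array([0,0,-1.]);x=np.cross(y,z)
    return R.from_matrix(np.c_[x,y,z]).as_rotvec()
def toolyaw():
    y=R.from_rotvec(manip.get_tcp_rot()).as_matrix()[:,1];return np.arctan2(y[1],y[0])
E
python3 - <<'E'
from h import *
t=manip.camera("top");s=manip.camera("side")
T=lambda x,y,x0,y0:(x0+x/5-.4,y0+y/5-.4)
def pr(n,c,p,z):
    P=atz(c,p,z);print(n,P.round(1));return P
d=pr("rim top",t,T(150,195,230,150),66);pr("rim side",s,T(188,105,200,183),66);pr("shaft side",s,T(187,26,200,183),108);pr("shaft top",t,T(150,184,230,150),108)
g=pr("gap",t,T(141,249,230,150),66);v=d-g;print("yaw gap",np.arctan2(v[1],v[0]))
C=[atz(t,T(*p,230,150),50) for p in [(75,28),(295,72),(245,330),(18,285)]]
print(np.round(C,1).tolist(),np.mean(C,0))
for a,b in((0,1),(2,3),(0,3),(1,2)):
    w=C[b]-C[a];print(np.linalg.norm(w).round(1),np.arctan2(w[1],w[0]))
c=pr("collar top",t,T(458-330,122,112,190),60);pr("collar side",s,T(99,68,236,265),60)
h=pr("screw",t,T(486-330,188,112,190),10);h2=pr("screw side",s,T(527-350,516-350,236,265),10)
for q in(h,h2):
    v=c-q;print("collar yaw",np.arctan2(v[1],v[0]),np.hypot(v[0],v[1]))
print(toolyaw(),manip.get_qpos())
E
```

```text
rim top [568.3 -34.9  66. ]
rim side [565.5 -27.   66. ]
shaft side [565.9 -33.8 108. ]
shaft top [567.9 -34.6 108. ]
gap [541.3 -31.   66. ]
yaw gap -0.14563594009769518
[[654.9, 4.4, 50.0], [634.4, -107.0, 50.0], [503.5, -83.5, 50.0], [523.9, 30.1, 50.0]] [579.1515145  -39.00316698  50.        ]
113.3 -1.752750212953508
115.4 1.393404195188006
133.5 2.9484190088596223
133.0 2.96432951344672
collar top [500.  266.4  60. ]
collar side [496.6 267.1  60. ]
screw [470.3 262.6  10. ]
screw side [466.9 261.8  10. ]
collar yaw 0.1256182207819492 29.980679613075704
collar yaw 0.13671234152153977 33.48246331259861
1.1220289918849087 [ 1.01642209e+00  4.91358605e-01  1.55921131e+00 -1.94426712e-05
  1.09166327e+00 -1.05597920e-01]
```

```bash
python3 - <<'E'
from h import *
s=np.array([567,-34.5])
manip.movep([*s,135],down(0.82));print(manip.get_time(),manip.get_qpos().round(2))
manip.set_gripper(40)
manip.move_l([*s,80],force_limit=15)
print(manip.get_time(),manip.get_position(),toolyaw())
for n in("top","side"):
    c=manip.camera(n);u,v=proj(c,[567,-34.5,90])[0].astype(int);cv2.imwrite(f"pics/{n}1.png",cv2.resize(c["image"][v-40:v+40,u-40:u+40],None,fx=6,fy=6,interpolation=2))
manip.set_gripper(22);print(manip.get_gripper_width(),manip.get_wrist_force(),manip.get_position(),manip.get_grip_force())
manip.set_gripper(0);print(manip.get_gripper_width(),manip.get_wrist_force(),manip.get_ft_torque(),manip.get_position(),manip.get_grip_force(),manip.get_time())
E
python3 -c "
import cv2,numpy as np
cv2.imwrite('pics/p1.png',cv2.resize(np.hstack([cv2.imread('pics/%s1.png'%n) for n in('top','side')]),(800,400)))"
```

```text
2.575 [-0.18  0.46  1.75  0.    0.93 -1.  ]
4.125 [567.204558   -34.54831647  80.29968089] 0.8200547613000219
22.185011295498573 [ 0.18271953 -0.75349177 -0.34278157] [566.98391885 -34.49873785  80.03011814] 0.0
0.15361110781773635 [ 0.31627722  0.34009836 -0.0524856 ] [-0.08230624  0.06779106  0.03396183] [566.97873082 -34.48242559  79.99510758] 0.0 5.3917
```

View pics/p1.png

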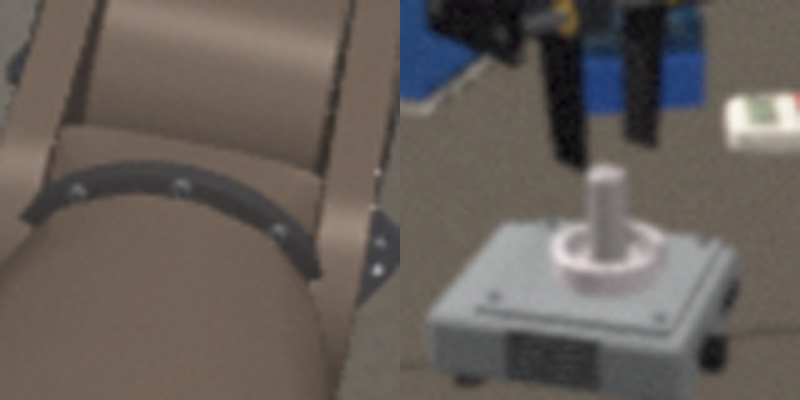

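The side crop shows the open fingertips (about 612,155) well above or behind the shaft top (605,170), though the TCP should project near the crop centre. The fingers closed on nothing, so there is an offset to find. I'll check how the TCP projects in both cameras.

```bash
python3 - <<'E'
from h import *
ims=[]
for n in("side","top"):
    c=manip.camera(n);im=c["image"].copy()
    p=manip.get_position();u,v=proj(c,p)[0];print(n,u,v,p)
    cv2.circle(im,(int(u),int(v)),2,(0,0,255),-1)
    for P in([567,-34.5,108],[500,266.7,60]):
        a=proj(c,P)[0];cv2.circle(im,(int(a[0]),int(a[1])),1,(255,255,0),-1)
    ims.append(im)
cv2.imwrite("pics/p2.png",cv2.resize(np.hstack([ims[0][120:320,140:340],ims[1][90:290,160:360]]),(800,400),interpolation=2))
E
```

```text
side 236.85951339691022 197.48423767068468 [566.99833908 -34.49501765  80.00263202]
top 259.4597887016324 188.32397536399895 [567.03671156 -34.51075169  80.01053044]
```

View pics/p2.png

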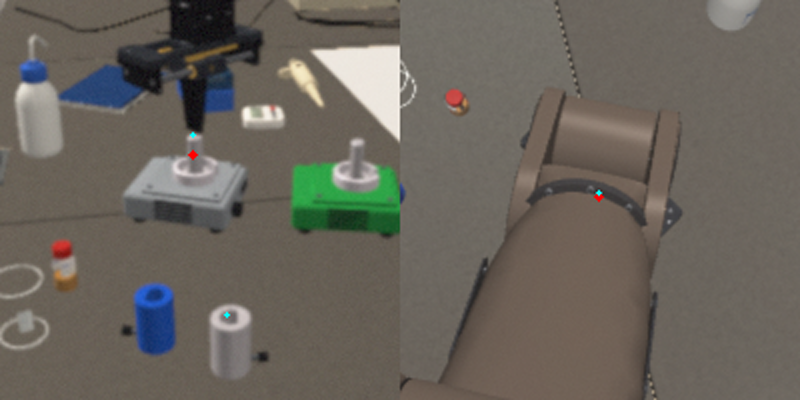

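Both pictures show the closed fingertips level with the shaft top at about (194,132), while the reported TCP projects 11 px lower. The fingers are either about 25 mm higher than reported or further back. A gentle probe downwards will show which.

```bash
python3 - <<'E'
from h import *
print(manip.get_wrist_force())
r=manip.move_l([567,-34.5,72],speed=15,force_limit=6)
print(r,manip.get_position(),manip.get_wrist_force(),manip.get_ft_torque(),manip.get_time())
c=manip.camera("side");cv2.imwrite("pics/p3.png",cv2.resize(c["image"][120:250,160:320],None,fx=5,fy=5,interpolation=2)[:600])
E
```

```text
[-0.48423191 -0.63248274  0.53048604]
True [566.87430491 -34.49532229  71.97282592] [-0.37652226  0.55531635  4.7197349 ] [-0.02544752  0.18265721  0.05438183] 6.0417
```

View pics/p3.png

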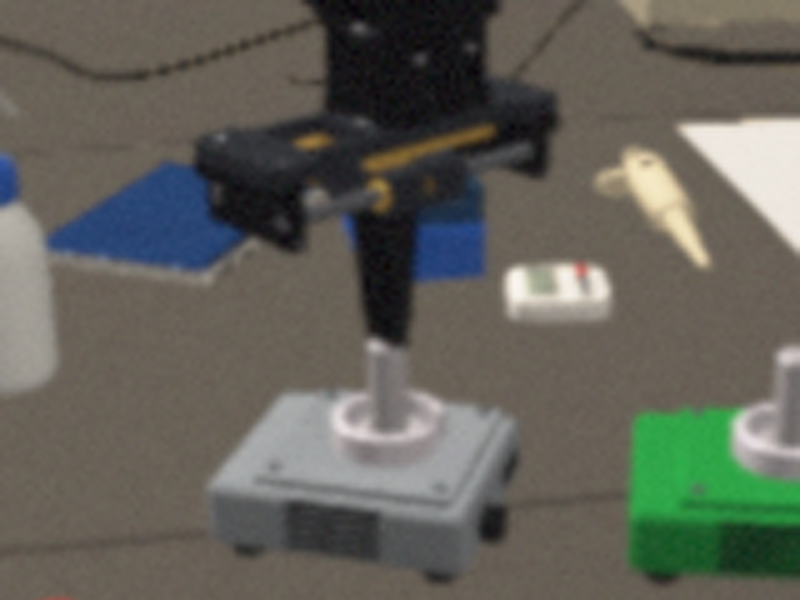

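The fingertips rest on the shaft's end at about (388,345), which is 108 mm above the worktop, while the readout says 72. The reported TCP height is therefore about 36 mm low. I'll apply that offset and go down carefully around the shaft.

```bash
echo 'DZ=36.0' >> h.py; python3 - <<'E'
from h import *
s=np.array([567,-34.5])
manip.move_l([*s,85],speed=60);manip.set_gripper(50)
r=manip.move_l([*s,83-DZ],speed=40,force_limit=6)
print(r,manip.get_position(),manip.get_wrist_force())
if not r:
    for w in(24,0):
        manip.set_gripper(w);print(manip.get_gripper_width(),manip.get_wrist_force().round(2),manip.get_ft_torque().round(3),manip.get_position().round(2),manip.get_grip_force(),toolyaw(),manip.get_time())
E
```

```text
False [567.1625136  -34.51534474  47.23989481] [-0.02073832 -0.19034537  0.39082249]
24.321367099377376 [-0.27  0.2   0.2 ] [-0.044  0.03   0.003] [566.99 -34.5   47.  ] 0.0 0.8199761354251931 9.2083
17.1500777255215 [ 4.19  7.42 -2.6 ] [ 1.097 -0.86  -0.004] [567.91 -33.73  47.04] 29.999585773985018 0.8198562686016838 9.5167
```

```bash
python3 - <<'E'
from h import *
s=np.array([568,-33.6]);z=83-DZ
def rep(n):print(n,"w",round(manip.get_gripper_width(),2),"F",manip.get_wrist_force().round(1),"M",manip.get_ft_torque().round(2),manip.get_position().round(1),round(toolyaw(),3),manip.get_time())
manip.movep([*s,z],down(-0.182));rep("turned")
manip.set_gripper(24)
for d in(.14,-.14):
    manip.movep([*s,z],down(-0.182+d));manip.set_gripper(0);rep(d)
    manip.set_gripper(24)
E
```

```text
turned w 17.61 F [ 0.4 -7.2 -0.6] M [-1.3   0.17  0.  ] [568.2 -34.6  47. ] -0.182 10.4667
0.14 w 16.36 F [ 4.7  0.3 -2.4] M [-0.   -0.63  0.03] [568.6 -33.6  47.1] -0.043 11.45
-0.14 w 17.71 F [ 1.6 -0.4 -0.6] M [-0.28 -0.13  0.02] [568.2 -33.7  47. ] -0.321 12.55
```

```bash
python3 - <<'E'
from h import *
s=np.array([568.8,-34.3]);z=83-DZ
def rep(n):print(n,"w",round(manip.get_gripper_width(),2),"F",manip.get_wrist_force().round(1),"M",manip.get_ft_torque().round(2),manip.get_position().round(1),round(toolyaw(),3),manip.get_time())
for a in(-.11,):
    manip.movep([*s,z],down(a));manip.set_gripper(0);rep(a)
    manip.movep([*s,z],down(-.182));rep("turn");manip.set_gripper(24)
manip.set_gripper(0);rep("regrip");manip.set_gripper(50)
manip.move_l([*s,130-DZ],speed=120)
# to the collar
manip.movep([499,266.7,130-DZ],down(np.pi/2+.13-np.pi if 0 else np.pi/2+.13));print(manip.get_qpos().round(2),manip.get_time())
im=[]
for n,(x0,y0) in(("top",(200,140)),("side",(180,150))):
    c=manip.camera(n);im.append(cv2.resize(c["image"][y0:y0+100,x0:x0+100],None,fx=4,fy=4,interpolation=2))
c=manip.camera("side");im.append(cv2.resize(c["image"][160:360,160:360],None,fx=2,fy=2))
cv2.imwrite("pics/p4.png",cv2.resize(np.hstack([im[0],im[2]]),(800,400)))
E
```

```text
-0.11 w 16.32 F [-1.8  0.3  1.2] M [-0.15  0.42  0.08] [568.5 -34.2  47. ] -0.111 13.5833
turn w 16.54 F [-2.2 -1.   0.7] M [-0.26  0.54 -0.04] [568.5 -34.4  47. ] -0.181 13.8333
regrip w 16.67 F [-1.6 -0.2  0.8] M [-0.09  0.44  0.05] [568.6 -34.3  47. ] -0.182 14.5667
[ 0.37  0.51  1.8  -0.    0.84 -1.33] 17.0833
```

View pics/p4.png

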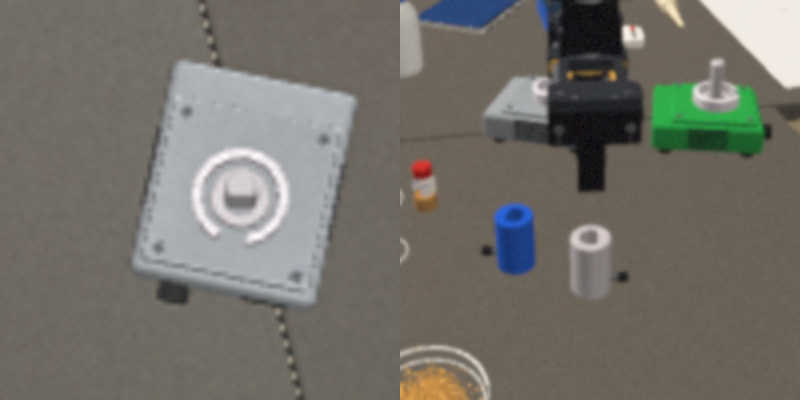

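The left picture shows the flat on the shaft (about 240,198) now facing down towards the gap (232,235). The right picture shows the hand above the grey collar (590,262). I'll grasp it now.

```bash
python3 - <<'E'
from h import *
p=[500.5,267];q=down(np.pi/2+.13)
manip.set_gripper(64)
r=manip.move_l([*p,22-DZ],q,speed=70,force_limit=8)
print(r,manip.get_position().round(1),manip.get_wrist_force().round(1))
if not r:
    manip.set_gripper(0);print(manip.get_gripper_width(),manip.get_wrist_force().round(1),manip.get_position().round(2))
    manip.move_l([*p,150-DZ],speed=100);print(manip.get_gripper_width(),manip.get_grip_force(),manip.get_time())
    manip.movep([568.7,-34.3,150-DZ],down(np.pi/2-.182));print(manip.get_wrist_force().round(1),manip.get_time())
    c=manip.camera("side");cv2.imwrite("pics/s5.png",c["image"]);cv2.imwrite("pics/p5.png",cv2.resize(c["image"][140:240,180:300],None,fx=6,fy=6,interpolation=2))
E
```

```text
False [500.7 267.1 -13.6] [-0.5  0.5  0.2]
37.79601409916136 [-0.5 -0.1  1. ] [500.57 267.05 -13.9 ]
37.82078386735221 29.999504777078982 21.425
[ 0.  -0.1 -2.5] 22.6083
```

View pics/p5.png

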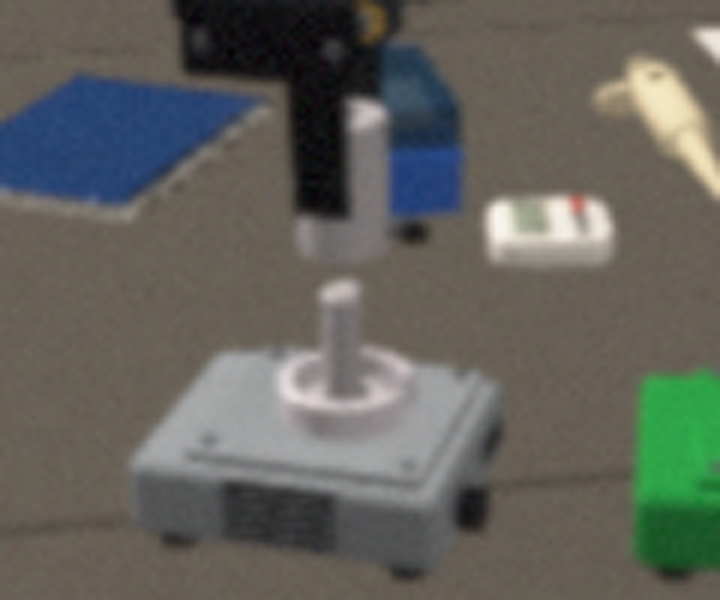

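The collar is held: its underside is centred at about (343,240), the shaft top is at (340,292) and the screw head is visible at (412,232). I'll compare these with projections for offset and yaw.

```bash
python3 - <<'E'
from h import *
c=manip.camera("side");f=lambda P:((proj(c,P)[0]+.5-np.array([180,140]))*6).round(1)
X,Y=567,-34.5
print("shaft",f([X,Y,108]),"collar bot",f([X,Y,128]),"collar top",f([X,Y,188]), "dx+2",f([X+2,Y,128]))
for y in(-.38,-.28,-.182,-.08,.02):print(y,f([X-31*np.cos(y),Y-31*np.sin(y),138]))
E
```

```text
shaft [342.6 289. ] collar bot [341.5 246. ] collar top [338.1 112.4] dx+2 [336.8 245.9]
-0.38 [406.2 236.5]
-0.28 [409.2 233.8]
-0.182 [411.5 231.2]
-0.08 [413.2 228.4]
0.02 [414.  225.6]
```

Position and yaw agree within about 1 mm and 0.05 rad, so I'll lower the collar with force watching.

```bash
python3 - <<'E'
from h import *
s=[568.5,-34.3];q=down(np.pi/2-.182)
manip.move_l([*s,98],q,speed=60)
r=manip.move_l([*s,48],q,speed=25,force_limit=8)
print(r,manip.get_position().round(2),manip.get_wrist_force().round(1),manip.get_ft_torque().round(2),manip.get_gripper_width(),manip.get_time())
E
```

```text
False [568.56 -34.31  48.11] [ 0.5  0.4 -3.2] [-0.01 -0.02 -0.03] 37.78131944231653 25.275
```

```bash
python3 - <<'E'
from h import *
s=[568.5,-34.3];q=down(np.pi/2-.182)
for z in(46,44,42,40,38,37,36):
    r=manip.move_l([*s,z],q,speed=15,force_limit=15);manip.dwell(.15)
    print(z,r,manip.get_position().round(2),manip.get_wrist_force().round(1),manip.get_ft_torque().round(2),round(manip.get_gripper_width(),2),manip.get_time())
    if r or manip.get_wrist_force()[2]>16:break
c=manip.camera("side");cv2.imwrite("pics/p6.png",cv2.resize(c["image"][140:240,180:300],None,fx=6,fy=6,interpolation=2))
E
```

```text
46 False [568.52 -34.29  46.02] [ 0.2 -0.3 -1.7] [ 0.06 -0.02  0.  ] 37.61 25.7083
44 False [568.6  -34.34  44.08] [-0.  -0.3 -0.1] [-0.01 -0.09 -0.  ] 37.73 26.1417
42 False [568.63 -34.33  42.17] [0.3 0.2 4.5] [ 0.03 -0.04 -0.01] 37.58 26.575
40 False [568.69 -34.33  40.19] [-0.3 -0.1  6.4] [0.01 0.06 0.02] 37.42 27.0083
38 False [568.71 -34.33  38.41] [0.7 0.5 8.8] [0.12 0.26 0.01] 38.08 27.4417
37 False [568.83 -34.33  37.96] [-3.   0.7 15.1] [0.12 0.57 0.05] 38.16 27.8417
36 False [569.06 -34.39  37.8 ] [-4.7  0.5 25. ] [0.13 0.97 0.02] 37.71 28.2417
```

View pics/p6.png

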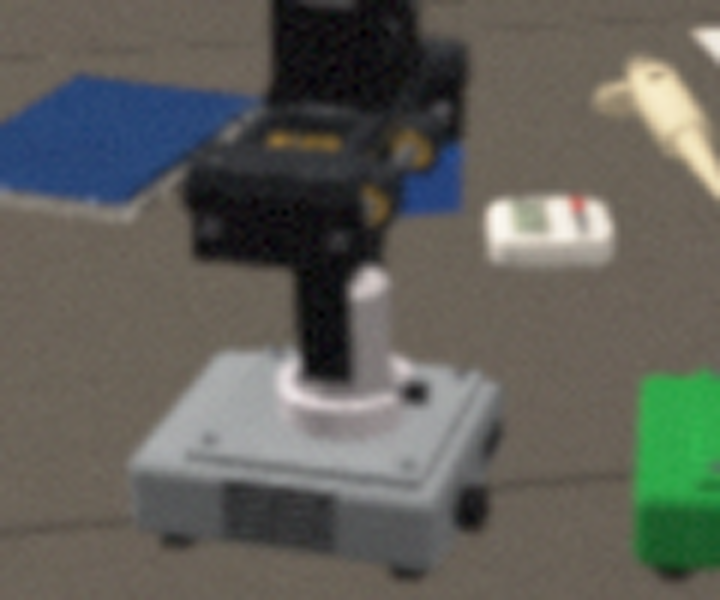

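The collar is down in the rim with its screw head in the gap at (413,390). The spring force rose from 44 to 38 mm and then met a hard stop, so the collar is fully seated. It's still gripped with about 25 N of push, so I'm handing in.

```bash
python3 -c "
from h import *
print(manip.get_position(),manip.get_wrist_force(),manip.get_grip_force(),manip.get_time());print(manip.hand_in())"
```

```text
[569.02700256 -34.37981863  37.77717652] [-5.1495326   1.06146497 24.21077148] 30.003807714056165 28.2917
the job is handed in; nothing more can be done
None
```

The job is handed in at 28.3 s: the shaft's flat faces the gap, and the collar is fully down on the sprung ring with its thumbscrew in the gap, still gripped and pressed with about 24 N.

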